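# Pin the stencil frame into register

## Task

The stencil frame lying on the tile-printing jig is several millimetres out of register. Draw the red-knobbed taper pin from the pin rack, put its nose through the round hole of the frame's lug, feel about under light pressure for the hole of the bush hidden underneath, and work the pin down so that it pulls the frame into line, until the pin stands upright with its collar flat on the lug; then let go of it. Never force or jam the pin (30 N against bush or frame bruises them), keep the frame lying flat on the bed, and leave the black-knobbed dowel pins and the other things on the table where they are.

Things in the scene. Friction and masses are not known exactly. Their poses are not given: they have to be found in the camera images.
- pin_knob (a point): Centre of the red knob of the loose steel taper pin, on the pin's axis; z axis along the pin towards the knob's top. The round knob is 20 mm across and 40 mm tall, plain plastic. This point lies 72 mm above the tip and 30 mm above the collar's underside. The pin starts upright in one of the rack's three holes, collar on the rack's top, this point 80 mm above the table.
- pin_tip (a point): Centre of the small flat end of the taper pin's nose, z axis along the pin towards the knob. The nose tapers from 7 mm diameter at the tip to 15 mm at 26 mm above it.
- pin_collar (a point): Centre of the underside of the taper pin's collar (26 mm across), 42 mm above the tip: the face that must sit on the lug.
- lug_hole (a point): Centre of the 16 mm round hole in the frame's steel lug, on the lug's top face, 48 mm above the table: the upper of the two holes. The lug is 46 x 50 mm and 8 mm thick. The only thing beside it is the frame's bar, 10 mm thick, which begins 25 mm from the hole towards the frame's middle.
- frame: Loose stencil frame, aluminium, 230 x 230 x 10 mm with a pierced brass plate, about 0.55 kg; origin at the centre of its underside. On its -y side the lug with the round hole, 140 mm from the origin; on its +y side a lug whose slot, 11 mm (x) by 24 mm (y), is loose over the bed's fixed 8 mm dowel, so that it can slide and swing by several mm. A side push of a few newtons slides it.
- bed: Jig bed, fixed, 230 x 230 mm, origin under its centre, top 40 mm above the table. The block under the lug, level with that top, carries an eccentric brass bush, axis 140 mm from the origin on the bed's -y side. The bush's 16 mm hole (through to the table) lies 7 mm off that axis on any side: it is turned for each job, hidden by the lug, not measured, so the nose starts over solid brass.
- rack: Pin rack, fixed wooden block 180 x 60 x 50 mm, origin at the centre of its underside; three 20 mm holes on the line along its x axis, at -60, 0 and +60 mm.
- dowel_a_knob (a point): Centre of the knob of a plain straight dowel pin with a black knob, standing in the rack; not needed. Of the taper pin's size, with a straight 15 mm shank.
- dowel_b_knob (a point): Centre of the knob of the other dowel pin with a black knob, standing in the rack; not needed.
- green_bottle_mid (a point): Half-way up a green paint bottle, 40 mm across, 124 mm tall. Bystander.
- yellow_bottle_mid (a point): Half-way up a yellow paint bottle, 40 mm across, 124 mm tall. Bystander.
- steel_bowl: Small steel mixing bowl, 76 mm across, 30 mm high, origin under its centre. Bystander.
- ochre_tub: Ochre paint tub, 94 mm across, 100 mm high, origin under its centre. Bystander.
- pin: The taper pin as a whole, 92 mm long, about 0.15 kg; origin at its tip, z towards the knob. From the tip: tapered nose 0 to 26 mm (7 to 15 mm diameter), plain 15 mm shank to 42 mm, collar 26 mm across to 46 mm, neck 12 mm across to 52 mm, red knob 20 mm across to 92 mm. When home its tip is 6 mm above the table. Working it down takes about 5 to 15 N.
There are look-alikes about, which are no part of the job. Leave any turquoise look-alike of the pin alone. Leave any purple look-alike of the rack alone.

How it is judged:
On the way, in this order (a step that is already met when the one before it is completed fails the run):
1. the taper pin is drawn out of the rack (height (world z) of pin_tip above 0.052 m and contact force between pin and rack below 0.1 N), for 0.1 s.
2. its nose is through the lug's hole and entered in the bush (horizontal distance between pin_tip and lug_hole below 0.006 m and z of pin_tip in the frame of bed between 0.012 and 0.036 m), for 0.02 s.
At the end, for the whole second after the job is handed in: The taper pin stands in lug and bush, its collar within 1.5 mm of the lug's top face and its tip no more than 8.5 mm above the table, centred in the lug's hole within 2 mm and upright within 0.06 rad; the frame lies flat on the bed (underside no more than 1.5 mm off it); pin and frame at rest (z of pin_collar in the frame of frame below 0.0095 m and z of pin_tip in the frame of bed below 0.0085 m and horizontal distance between pin_collar and lug_hole below 0.002 m and angle between pin_tip's own z axis and vertical below 0.06 rad and z of frame in the frame of bed below 0.0415 m and angle between frame's own z axis and vertical below 0.015 rad and linear speed of each of pin, frame below 0.01 m/s); the robot touches nothing.
It fails at once if the taper pin is pressed or wedged against the bush or bed with more than 30 N (contact force between pin and bed above 30 N).
It fails at once if the taper pin presses on the frame with more than 30 N (contact force between pin and frame above 30 N).
It fails at once if the frame is lifted off the bed by more than 6 mm (z of frame in the frame of bed above 0.046 m).
It fails at once if a dowel pin is moved more than 20 mm (distance of any of dowel_a_knob, dowel_b_knob from where it was at the start of the episode above 0.02 m).
It fails at once if a bystander on the table is moved more than 30 mm (distance of any of green_bottle_mid, yellow_bottle_mid, steel_bowl, ochre_tub from where it was at the start of the episode above 0.03 m).
It also fails if it takes over 72 s, if anything falls off the work surface, if the arm or the gripper's body presses on something with over 40 N, if the wrist force passes 120 N, or if a joint passes its speed limit or range.

## Robot

A 6-joint arm with a two-finger parallel gripper is mounted at the origin on the work surface. World frame = base frame: x ahead of the robot, y to its left, z up, the work surface at z = 0. Lengths are in m, angles in rad, forces in N, time in s.
With the tool pointing down it reaches from about 0.3 to 1 m from the base axis. Payload 5.1 kg.
Tool frame: the origin (TCP) lies at the very end of the fingers, on their centre line; the grasp point (between the pads) lies 19 mm behind it; z points along the fingers, y is the direction in which the jaws open and shut (so a half turn about z gives the same grasp; the last joint's range is limited). The gripper opens to 95 mm and grips with 3 to 60 N. Pads are 20 mm wide; open, the fingers measure 119 mm over their backs; the gripper's body (75 mm by 180 mm) begins 59 mm behind the grasp point.
Start: joints at [-1.328, 0.124, 1.65, -0, 1.367, -0.083], TCP at [0.208, -0.616, 0.215] pointing down, gripper open.
Joint ranges: [-2.61, 2.61], [-1.02, 2.33], [0.03, 2.71], [-1.35, 4.49], [0.32, 2.68], [-2.91, 2.91]. Speed limits (rad/s): [2.57, 2.57, 3.14, 3.14, 3.14, 3.14].

## Interface

Orientations are given as a rotation vector (axis times angle).
In Python, from rig import robot gives the robot as it stands. The module is installed in compiled form; this text tells all that it offers.
- The arm moves only by the tool servo_tool, never from a script. Its argument "targets" is a list that holds one entry, the list of rows, each a list of 5 numbers: the shift along the tool's x, y, z in cm, then the turn about the tool's z in rad, then the closure in counts, from 0 (fully open) to 255 (shut). In form: [[[tx, ty, tz, yaw, hand], ...]]. A call has 1 to 10 rows; each row is the pose to reach, as a shift and turn from the pose commanded when the call began, along the tool's axes at that moment; what a row does not reach only later rows make up. A row lasts 1/8 s, in which the tool goes at most 62.5 mm and 10.7 degrees, less where a joint would pass 70% of its speed; a pose out of reach is approached as far as the arm can. A call with a gripper value outside its range is refused whole. The fingers move at their own pace and stop on an object; "grip_force" is the grip in N (left out, the last holds). Time passes only in rows, so rows that repeat a pose let the fingers close. It gives the time, the measured TCP pose, the force and the opening at its end, in the units of the state.
- robot.read_state(): the state, without advancing time (a new reading comes with each control period).
- robot.read_camera(name): name is "scene" or "top" or "wrist"; returns the picture (420x560x3 uint8, red, green, blue); there is no depth.
- robot.calibration(name): a dict with "intrinsics" (3x3 intrinsics, pixels), "k1" (the pictures are not rectified: a ray, as slopes to the right and down, at radius r is drawn at 1 + k1 r^2 times it, then the intrinsics apply), "view" (4x4, takes a point from world to camera coordinates); the wrist camera has in their place "mount" (4x4, takes a point from camera to tool coordinates, whose origin is the TCP and whose axes are the flange's). Camera axes: x right, y up, looking along -z (the intrinsics and any distortion apply to the point x, -y, -z); pixel columns grow to the right and rows downward; lengths in m; the calibration is good to about 2 mm. A picture is of the moment at which its call begins: read the wrist's pose just before it. calibration takes no time and is no camera call.
- robot.close_job(): hands the job in, once; it reports no verdict.
The state is a dict: "t": time; "joint_pos": joint angles; "dq": joint speeds; "effort": joint torques, N m; "position": TCP position; "ee_rot": TCP orientation; "ft_force": force on the tool from outside, world axes, zero at the start; "wrist_torque": the same for the moment, N m; "grip_width": opening from 0.0 (shut) to 1.0 (fully open).
Only numpy, scipy, OpenCV 4.12 (cv2) and the standard library are available. Lean on these libraries where they do the work, as an engineer would, in place of code of your own. Each camera call takes 0.05 s, during which the arm holds its last target. There are 200 camera calls.

## Working session

There is one attempt and no reset: what is moved stays moved. The work goes in short steps, Python scripts to look and compute and a tool call to move; the robot and the scene stay as the last step left them, time stands still between calls to the robot, and variables do not carry over. Pictures are saved under pics/ and viewed, about 8 in all and at most 12, crops included, and the job is handed in when it is done.

Besides the shell and the picture viewer there is one more tool, called after ">>>" as a command line: name --argument value ..., lists and objects as JSON in quotes. servo_tool: Moves the arm, as the interface text tells. Its arguments: {"type":"object","properties":{"targets":{"type":"array","items":{"type":"array","items":{"type":"array","items":{"type":"number"}}}},"grip_force":{"type":"number"}},"required":["targets"]}

```bash
mkdir -p pics; cat > h.py <<'E'
import numpy as np,cv2
from rig import robot
from scipy.spatial.transform import Rotation as R
def view(name,st=None):
    c=robot.calibration(name);K=np.array(c["intrinsics"]);k1=c["k1"]
    if "view" in c: M=np.linalg.inv(np.array(c["view"]))
    else:
        T=np.eye(4);T[:3,:3]=R.from_rotvec(st["ee_rot"]).as_matrix();T[:3,3]=st["position"];M=T@np.array(c["mount"])
    return K,k1,M
def ray(v,uv):
    K,k1,M=v
    s=cv2.undistortPoints(np.array([[uv]],float),K,np.array([k1,0,0,0.]),).ravel()
    return M[:3,3],M[:3,:3]@np.array([s[0],-s[1],-1])
def onz(v,uv,z):
    o,d=ray(v,uv);return o+d*(z-o[2])/d[2]
def proj(v,p):
    K,k1,M=v;q=np.linalg.inv(M)@np.append(p,1)
    a=np.array([q[0],-q[1]])/-q[2];a=a*(1+k1*(a@a));return K[:2,:2]@a+K[:2,2]
def shot(name,fn=None):
    st=robot.read_state();im=np.array(robot.read_camera(name))
    if fn:cv2.imwrite("pics/"+fn,im[:,:,::-1])
    return im,view(name,st),st
def blobs(im,lo,hi,mn=30):
    h=cv2.cvtColor(im,cv2.COLOR_RGB2HSV);m=cv2.inRange(h,np.array(lo),np.array(hi))
    n,l,s,c=cv2.connectedComponentsWithStats(m)
    return [(c[i].round(1),s[i]) for i in range(1,n) if s[i][4]>=mn]
E
python3 - <<'E'
from h import *
a,_,st=shot("scene","scene.png");b,v,_=shot("top","top.png")
print(st); print(robot.calibration("top"),robot.calibration("wrist"),robot.calibration("scene"))
E
```

```text
{'t': 0.0, 'joint_pos': array([-1.32758159e+00,  1.24493658e-01,  1.65166030e+00,  7.45454494e-06,
        1.36748798e+00, -8.26168024e-02]), 'dq': array([-0.00125198,  0.00119957, -0.00221817,  0.0009066 , -0.00052763,
       -0.00072845]), 'effort': array([ 3.59319583e-04, -4.17598844e+01, -3.59934461e+01,  7.73594063e-02,
        4.91722499e-02, -1.74425809e-04]), 'position': array([ 0.20787341, -0.61519332,  0.21340255]), 'ee_rot': array([-3.09797758e+00, -5.09220175e-01,  2.46616045e-04]), 'ft_force': array([-0.62191663,  0.40093242,  0.12474493]), 'wrist_torque': array([-0.00386017, -0.03217617,  0.0051945 ]), 'grip_width': 1.0005171594653055}
{'intrinsics': array([[528.03607398,   0.        , 277.84575857],
       [  0.        , 528.03607398, 202.18488011],
       [  0.        ,   0.        ,   1.        ]]), 'k1': 0.07176001816199594, 'view': array([[ 6.01009224e-03, -9.99973923e-01,  4.00391500e-03,
         1.80608341e-04],
       [ 9.86192487e-01,  6.58981511e-03,  1.65471908e-01,
        -5.41647602e-01],
       [-1.65493978e-01,  2.95412946e-03,  9.86206376e-01,
        
[... 405 characters left out ...]
 9.99999795e-01,  5.06047100e-04, -3.93155855e-04,
        -1.24715196e-03],
       [-5.25764986e-04,  2.97138834e-01, -9.54834141e-01,
        -1.70030507e-01],
       [ 0.00000000e+00,  0.00000000e+00,  0.00000000e+00,
         1.00000000e+00]])} {'intrinsics': array([[442.30334775,   0.        , 280.96430678],
       [  0.        , 442.30334775, 208.81113294],
       [  0.        ,   0.        ,   1.        ]]), 'k1': 0.023763728769381605, 'view': array([[-0.48854948,  0.87238889,  0.01603207,  0.27686376],
       [-0.50352724, -0.29689265,  0.81136617,  0.22668833],
       [ 0.71258664,  0.38831994,  0.58431833, -1.51705434],
       [ 0.        ,  0.        ,  0.        ,  1.        ]])}
```

View pics/top.png

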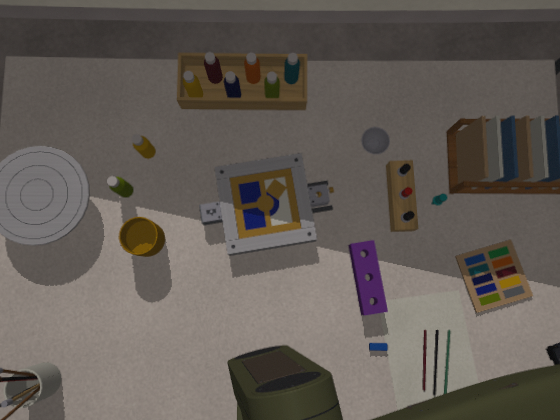

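View pics/scene.png

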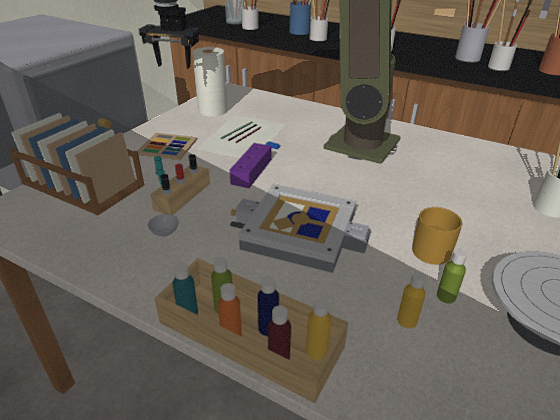

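Candidates in the top view: red knob (406,192), which fits the description; black dowels (405,169) and (408,216); turquoise look-alike (440,199); purple rack look-alike (368,277). The round-hole lug is at about (319,195).

```bash
python3 - <<'E'
from h import *
a,va,_=shot("scene");b,v,_=shot("top")
for im,vv,n in((a,va,"scene"),(b,v,"top")):
    for lo,hi in(((0,130,60),(6,255,255)),((174,130,60),(180,255,255))):
        for c,s in blobs(im,lo,hi,8): print(n,c,s,onz(vv,c,.08).round(4))
for uv in((405,169),(408,216)):print(onz(v,uv,.085))
print("lug",onz(v,(319,195),.048), "dowel",onz(v,(211,212),.05))
c=np.hstack([cv2.resize(b[140:245,290:430],None,fx=4,fy=4,interpolation=cv2.INTER_CUBIC)[:, :400],cv2.resize(b[150:250,370:460],None,fx=4,fy=4,interpolation=cv2.INTER_CUBIC)[:400].repeat(1,0) if 0 else cv2.resize(b[150:255,365:460],None,fx=4,fy=4,interpolation=cv2.INTER_CUBIC)])
cv2.imwrite("pics/crop1.png",c[:,:,::-1])
E
```

```text
scene [251.5   3.2] [251   0   2   7  11] [-1.355  -1.3011  0.08  ]
scene [324.6   2.8] [324   0   2   6   8] [-1.6393 -0.9007  0.08  ]
scene [469.4  13.3] [468   0   4  27  30] [-1.8418 -0.0027  0.08  ]
scene [493.5   4.6] [490   0   7  12  20] [-2.1965  0.0875  0.08  ]
scene [393.6  14.4] [391   3   7  24  31] [-1.5611 -0.3988  0.08  ]
scene [322.9  12.4] [322   7   3  12  16] [-1.374  -0.7902  0.08  ]
scene [486.5  20. ] [483  13   8  15  22] [-1.7114  0.1181  0.08  ]
scene [517.9  31.6] [510  17  17  29  51] [-1.5186  0.309   0.08  ]
scene [179.  170.8] [176 164   8  15  72] [ 0.5634 -0.318   0.08  ]
top [407.2 191.2] [402 187  10   9  53] [ 0.566  -0.3212  0.08  ]
top [506.5 272.8] [503 271  10   5  28] [ 0.3656 -0.5525  0.08  ]
top [425. 335.] [425 331   1   9   9] [ 0.2161 -0.3501  0.08  ]
top [424.2 366. ] [424 353   2  28  31] [ 0.1454 -0.3446  0.08  ]
[ 0.62192459 -0.31634789  0.085     ]
[ 0.50230709 -0.3197866   0.085     ]
lug [ 0.56065822 -0.10243784  0.048     ] dowel [0.51421407 0.17448797 0.05      ]
```

View pics/crop1.png

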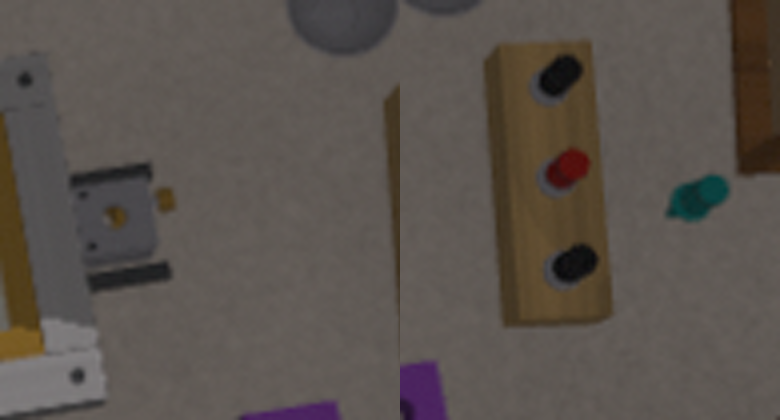

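```bash
cat >> h.py <<'E'
def go(p,yaw_w=None,st=None):
    st=st or robot.read_state();Rm=R.from_rotvec(st["ee_rot"]).as_matrix()
    d=Rm.T@(np.array(p)-st["position"])*100
    a=np.arctan2(Rm[1,0],Rm[0,0]); print("shift cm",d.round(2),"yaw now",a.round(4),"turn",None if yaw_w is None else -(yaw_w-a),"tilt",Rm[:,2].round(4))
E
python3 - <<'E'
from h import *
go((.5645,-.3195,.20),0.02)
v=view("top");vs=view("scene")
print(onz(v,(440,199),.06),onz(vs,(158,163),.08))
# hole two-view est
print("hole",onz(v,(319.25,194),.048))
E
```

```text
shift cm [ 43.25 -16.62   1.41] yaw now 0.3258 turn 0.3058163607692488 tilt [-3.0e-04  1.3e-03 -1.0e+00]
[ 0.5500947  -0.40818259  0.06      ] [ 0.56033782 -0.3943308   0.08      ]
hole [ 0.56328542 -0.10310031  0.048     ]
```

>>> servo_tool --targets '[[[5, -2, 0, 0.1, 120], [10.5, -4, 0.3, 0.2, 120], [16, -6.2, 0.6, 0.306, 120], [21.5, -8.3, 0.9, 0.306, 120], [27, -10.4, 1.2, 0.306, 120], [32.5, -12.5, 1.4, 0.306, 120], [38, -14.6, 1.4, 0.306, 120], [43.2, -16.6, 1.4, 0.306, 120], [43.2, -16.6, 1.4, 0.306, 120], [43.2, -16.6, 1.4, 0.306, 120]]]' --grip_force 30

```text
t: 1.45
position: [0.5639, -0.3202, 0.2003]
ee_rot: [-3.141, -0.032, 0.001]
ft_force: [-0.7, -0.8, 0.1]
grip_width: 0.53
```

```bash
python3 - <<'E'
from h import *
im,v,st=shot("wrist","w1.png");print(st["position"],st["ft_force"],st["t"])
for lo,hi in(((0,130,50),(6,255,255)),((174,130,50),(180,255,255))):
    for c,s in blobs(im,lo,hi,30): print(c,s,onz(v,c,.09))
print(proj(v,(.5645,-.3195,.1)))
E
```

```text
[ 0.5638558  -0.3202407   0.20027323] [-0.69059564 -0.80231995  0.10120497] 1.45
[278.2 207.6] [266 190  26  35 702] [ 0.56312616 -0.31743425  0.09      ]
[280.92156389 209.75359671]
```

View pics/w1.png

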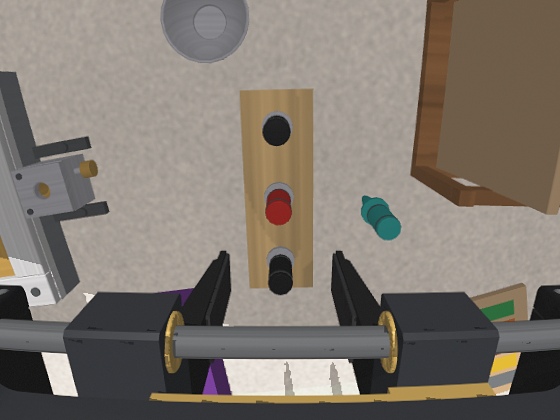

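The view shows the red knob at (278,207) between the two dowels. The lookalike, at (380,220), clears the right finger. The lug hole is at (42,190). I'm descending and gripping.

>>> servo_tool --targets '[[[-0.15, -0.27, 4, 0, 120], [-0.15, -0.27, 8, 0, 120], [-0.15, -0.27, 11, 0, 120], [-0.15, -0.27, 13.6, 0, 120], [-0.15, -0.27, 13.6, 0, 120], [-0.15, -0.27, 13.6, 0, 255], [-0.15, -0.27, 13.6, 0, 255], [-0.15, -0.27, 13.6, 0, 255], [-0.15, -0.27, 13.6, 0, 255]]]' --grip_force 40

```text
t: 2.62
position: [0.5631, -0.3179, 0.0657]
ee_rot: [3.14, 0.031, 0.002]
ft_force: [0.3, -0.7, 1.8]
grip_width: 0.203
```

```bash
python3 - <<'E'
from h import *
st=robot.read_state();print(st["position"],st["ft_force"],st["grip_width"],st["t"])
v=view("wrist",dict(position=np.array([ 0.5638558,-0.3202407,0.20027323]),ee_rot=np.array([-3.141,-.032,.001])))
print("hole",onz(v,(42,190),.048),"knobtop",onz(v,(278,213),.1))
E
```

```text
[ 0.56308646 -0.31794039  0.06566124] [ 0.31071557 -0.69604281  1.80647276] 0.20251467758911396 2.625
hole [ 0.56318756 -0.10039616  0.048     ] knobtop [ 0.56194    -0.31732264  0.1       ]
```

>>> servo_tool --targets '[[[0, 0, -3, 0, 255], [0, 0, -6, 0, 255], [0, 0, -9, 0, 255], [0, 0, -10.5, 0, 255], [0, -5, -10.5, 0, 255], [0, -10, -10.5, 0, 255], [0, -15, -10.5, 0, 255], [0, -16.5, -10.5, 0, 255], [0, -16.5, -10.5, 0, 255]]]'

```text
t: 3.75
position: [0.5591, -0.152, 0.1691]
ee_rot: [3.141, 0.034, -0.001]
ft_force: [-0.3, -0.4, -1.2]
grip_width: 0.2
```

```bash
python3 - <<'E'
from h import *
im,v,st=shot("wrist","w2.png");print(st["position"],st["ft_force"],st["grip_width"],st["t"])
b,vb,_=shot("top")
p=st["position"];print(proj(v,p+[0,0,-.0577]),proj(v,(.5632,-.1015,.048)),proj(vb,p+[0,0,.0345]))
cv2.imwrite("pics/c2.png",np.hstack([im,cv2.resize(b[150:220,290:420],(780,420),interpolation=cv2.INTER_CUBIC)[:,:240]])[:,:,::-1])
E
```

```text
[ 0.55907939 -0.15201206  0.16906252] [-0.34410009 -0.36664005 -1.18063222] 0.19955407418547993 3.75
[282.11001842 230.28543193] [218.57571632 196.68168296] [346.2032315  183.65133779]
```

View pics/c2.png

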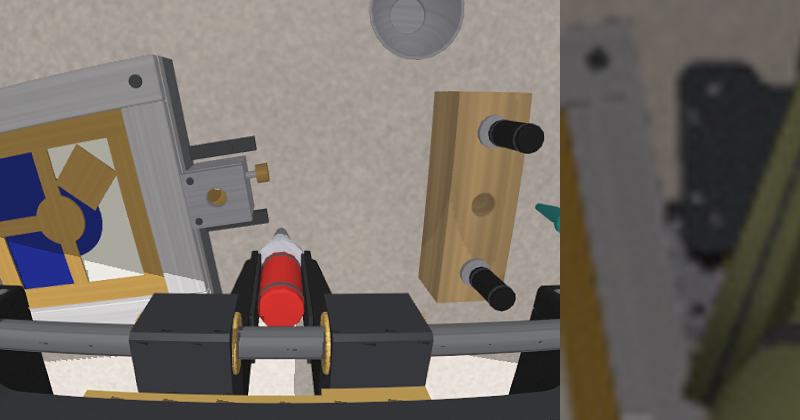

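Tip at (281,230) as projected; lug hole at about (217,197). I'll enlarge the hole.

```bash
python3 - <<'E'
from h import *
im=cv2.imread("pics/w2.png")
cv2.imwrite("pics/c3.png",cv2.resize(im[165:230,180:280],None,fx=8,fy=8,interpolation=cv2.INTER_CUBIC)[:520])
E
```

```text
(no output)
```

View pics/c3.png

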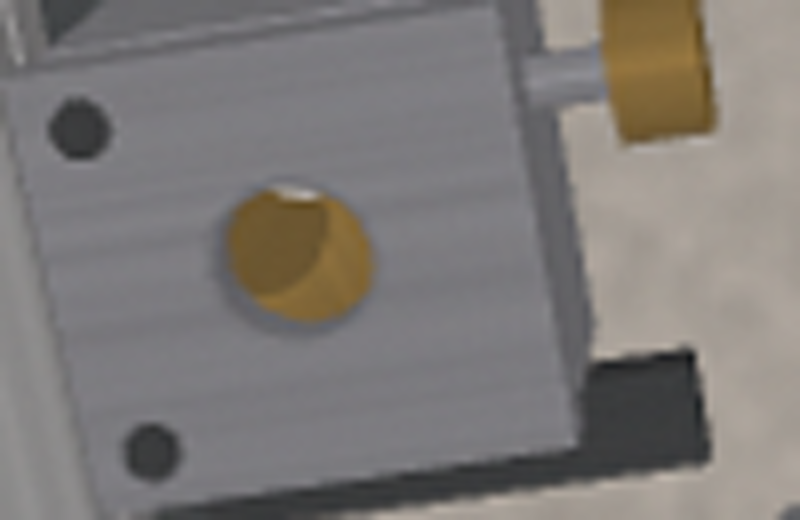

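In the enlarged hole, the bush bore shows as the dark region at the upper left. Its centre lies about 6 mm towards +y and 2 mm towards +x from the lug hole. I'll aim the nose at the overlap.

```bash
python3 - <<'E'
from h import *
st=robot.read_state();v=view("wrist",st)
top=onz(v,(180+295/8,165+260/8),.048);lb=onz(v,(180+306/8,165+240/8),.04);bu=onz(v,(180+245/8,165+221/8),.04)
print(top,lb,bu,bu-lb)
go(top+[.001,.003,.070],0.01)
E
```

```text
[ 0.5628348  -0.10163629  0.048     ] [ 0.56277962 -0.10148178  0.04      ] [ 0.56468379 -0.09526346  0.04      ] [0.00190418 0.00621831 0.        ]
shift cm [ 0.56 -5.48  5.14] yaw now 0.0192 turn 0.009247919008895137 tilt [-3.e-04 -5.e-04 -1.e+00]
```

>>> servo_tool --targets '[[[0.3, -2.7, 1, 0, 255], [0.56, -5.48, 3, 0, 255], [0.56, -5.48, 5.1, 0, 255], [0.56, -5.48, 5.1, 0, 255], [0.56, -5.48, 5.1, 0, 255]]]'

```text
t: 4.47
position: [0.5642, -0.099, 0.1191]
ee_rot: [3.141, 0.029, 0.001]
ft_force: [-0.3, -0.7, -1.2]
grip_width: 0.205
```

```bash
python3 - <<'E'
from h import *
im,v,st=shot("wrist","w3.png");p=st["position"];print(p,st["ft_force"],st["wrist_torque"],st["t"])
q=proj(v,p+[0,0,-.0577]);print(q)
u,w=q.round().astype(int)
print("origin",u-60,w-60)
cv2.imwrite("pics/c4.png",cv2.resize(im[w-60:w+30,u-60:u+60],None,fx=6,fy=6,interpolation=cv2.INTER_CUBIC)[:,:,::-1])
E
```

```text
[ 0.56420533 -0.09904516  0.11905456] [-0.25425766 -0.74540022 -1.16310436] [ 0.02297524 -0.07779892 -0.01100379] 4.475
[282.08120414 230.4030873 ]
origin 222 170
```

View pics/c4.png

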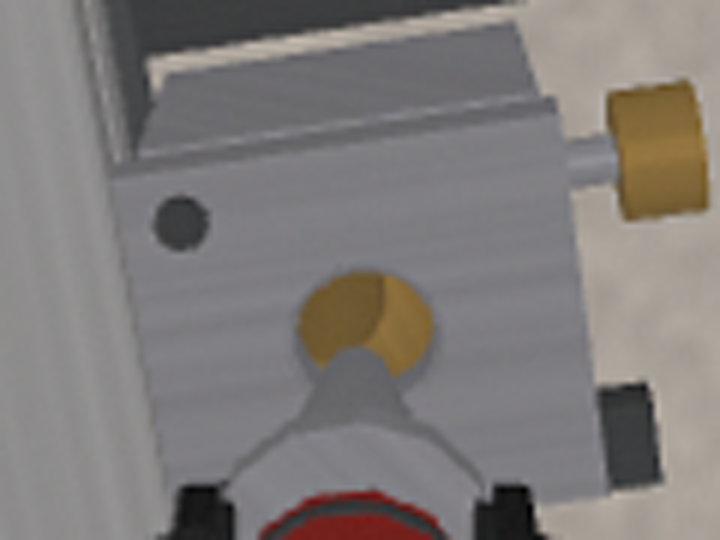

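```bash
python3 - <<'E'
from h import *
st=robot.read_state();v=view("wrist",st)
print("hole",onz(v,(222+366/6,170+337/6),.048),"tip",onz(v,(222+358/6,170+380/6),.0613),"bush",onz(v,(222+312/6,170+287/6),.04))
E
```

```text
hole [ 0.56256758 -0.09969428  0.048     ] tip [ 0.56235578 -0.098749    0.0613    ] bush [ 0.56576479 -0.09343809  0.04      ]
```

>>> servo_tool --targets '[[[0.14, -0.2, 0, 0, 255], [0.14, -0.2, 0.5, 0, 255], [0.14, -0.2, 1.0, 0, 255], [0.14, -0.2, 1.3, 0, 255], [0.14, -0.2, 1.5, 0, 255], [0.14, -0.2, 1.7, 0, 255], [0.14, -0.2, 1.7, 0, 255]]]'

```text
t: 5.4
position: [0.5652, -0.096, 0.1016]
ee_rot: [3.141, 0.031, -0.0]
ft_force: [0.6, -0.6, -0.8]
grip_width: 0.203
```

>>> servo_tool --targets '[[[0, 0, 0.2, 0, 255], [0, 0, 0.4, 0, 255], [0, 0, 0.5, 0, 255], [0, 0, 0.5, 0, 255]]]'

```text
t: 5.9
position: [0.5654, -0.0961, 0.0969]
ee_rot: [3.141, 0.031, 0.001]
ft_force: [-1.5, -3.9, 0.9]
grip_width: 0.205
```

>>> servo_tool --targets '[[[0, 0, 0.15, 0, 255], [0, 0, 0.3, 0, 255], [0, 0, 0.4, 0, 255], [0, 0, 0.4, 0, 255]]]'

```text
t: 6.4
position: [0.5655, -0.0959, 0.0927]
ee_rot: [3.141, 0.031, 0.001]
ft_force: [-0.8, -3.5, 1.2]
grip_width: 0.205
```

>>> servo_tool --targets '[[[0.02, -0.04, 0.2, 0, 255], [0.04, -0.07, 0.4, 0, 255], [0.06, -0.1, 0.6, 0, 255], [0.06, -0.1, 0.7, 0, 255], [0.06, -0.1, 0.7, 0, 255]]]'

```text
t: 7.02
position: [0.5663, -0.0949, 0.0859]
ee_rot: [3.141, 0.031, 0.002]
ft_force: [0.4, -4.9, 2.1]
grip_width: 0.205
```

>>> servo_tool --targets '[[[0.01, -0.03, 0.2, 0, 255], [0.03, -0.07, 0.4, 0, 255], [0.04, -0.1, 0.6, 0, 255], [0.04, -0.1, 0.6, 0, 255]]]'

```text
t: 7.52
position: [0.5668, -0.0938, 0.0799]
ee_rot: [3.141, 0.031, 0.002]
ft_force: [-0.1, -3.9, 1.2]
grip_width: 0.204
```

>>> servo_tool --targets '[[[0, -0.03, 0.15, 0, 255], [0, -0.05, 0.3, 0, 255], [0, -0.05, 0.3, 0, 255]]]'

```text
t: 7.9
position: [0.5663, -0.0929, 0.0764]
ee_rot: [-3.141, -0.031, -0.001]
ft_force: [1.5, -3.8, -0.7]
grip_width: 0.205
```

>>> servo_tool --targets '[[[0, -0.01, 0.1, 0, 255], [0, -0.02, 0.2, 0, 255], [0, -0.02, 0.3, 0, 255], [0, -0.02, 0.3, 0, 255]]]'

```text
t: 8.4
position: [0.5662, -0.093, 0.0736]
ee_rot: [3.141, 0.031, 0.0]
ft_force: [1.3, -4.3, 0.6]
grip_width: 0.201
```

>>> servo_tool --targets '[[[0, 0, 0.1, 0, 255], [0, 0, 0.2, 0, 255], [0, 0, 0.2, 0, 255]]]'

```text
t: 8.78
position: [0.5662, -0.0932, 0.0717]
ee_rot: [3.141, 0.031, 0.0]
ft_force: [1.7, -5.2, 1.3]
grip_width: 0.204
```

```bash
python3 - <<'E'
from h import *
for i in range(4):
    robot.read_camera("top");st=robot.read_state();print(st["position"],st["ft_force"],st["wrist_torque"])
E
```

```text
[ 0.56615469 -0.09316355  0.07165532] [ 0.29472929 -4.51496378  1.82888197] [-1.01677613 -0.22497323 -0.04144016]
[ 0.56617042 -0.09316571  0.07168734] [ 1.05107432 -5.14043173  1.31088821] [-1.05351729 -0.14819961 -0.01103029]
[ 0.56617118 -0.09317436  0.07168287] [ 1.06966985 -4.40233348  1.4535914 ] [-1.10212502 -0.16126641  0.04435966]
[ 0.56618618 -0.09315661  0.07170182] [ 0.67850733 -5.40886663  1.90220995] [-1.01195115 -0.21931236  0.01912275]
```

>>> servo_tool --targets '[[[0, 0, 0.1, 0, 255], [0, 0, 0.2, 0, 255], [0, 0, 0.2, 0, 255]]]'

```text
t: 9.35
position: [0.5661, -0.0933, 0.0696]
ee_rot: [3.141, 0.031, -0.0]
ft_force: [1.9, -6.1, 1.0]
grip_width: 0.203
```

>>> servo_tool --targets '[[[0.02, 0.03, 0.1, 0, 255], [0.02, 0.03, 0.2, 0, 255], [0.02, 0.03, 0.2, 0, 255]]]'

```text
t: 9.72
position: [0.5661, -0.0934, 0.0674]
ee_rot: [3.141, 0.031, -0.001]
ft_force: [0.4, -5.1, 1.3]
grip_width: 0.201
```

>>> servo_tool --targets '[[[0, 0.03, 0.1, 0, 255], [0, 0.03, 0.2, 0, 255], [0, 0.03, 0.2, 0, 255]]]'

```text
t: 10.1
position: [0.5661, -0.0935, 0.0653]
ee_rot: [-3.141, -0.031, 0.001]
ft_force: [0.6, -5.1, 0.2]
grip_width: 0.205
```

>>> servo_tool --targets '[[[0, 0.02, 0.1, 0, 255], [0, 0.02, 0.17, 0, 255], [0, 0.02, 0.17, 0, 255]]]'

```text
t: 10.48
position: [0.5662, -0.0936, 0.0637]
ee_rot: [-3.141, -0.031, 0.001]
ft_force: [1.0, -4.1, -1.0]
grip_width: 0.205
```

>>> servo_tool --targets '[[[0, 0, 0.06, 0, 255], [0, 0, 0.1, 0, 255], [0, 0, 0.1, 0, 255]]]'

```text
t: 10.85
position: [0.5663, -0.0936, 0.0636]
ee_rot: [-3.141, -0.031, 0.001]
ft_force: [-2.2, -2.5, 5.3]
grip_width: 0.206
```

Collar contact felt (Fz about +6 N, z stopped at 0.0636). I'm releasing and rising.

>>> servo_tool --targets '[[[0, 0, 0.05, 0, 180], [0, 0, 0.05, 0, 150], [0, 0, 0.05, 0, 130], [0, 0, -0.3, 0, 130], [0, 0, -4, 0, 130], [0, 0, -8, 0, 130], [0, 0, -12, 0, 130], [0, 0, -12, 0, 130]]]'

```text
t: 11.85
position: [0.569, -0.0943, 0.1879]
ee_rot: [3.139, 0.031, 0.013]
ft_force: [-0.4, 0.1, -0.9]
grip_width: 0.492
```

```bash
python3 - <<'E'
from h import *
im,v,st=shot("wrist","w5.png");print(st["position"],st["ft_force"],st["grip_width"],st["t"])
s,vs,_=shot("scene")
for n,i,vv in(("w",im,v),("s",s,vs)):
  for lo,hi in(((0,130,50),(6,255,255)),((174,130,50),(180,255,255))):
    for c,q in blobs(i,lo,hi,40): print(n,c,q,onz(vv,c,.078))
cv2.imwrite("pics/c5.png",np.hstack([cv2.resize(im[140:260,210:350],(490,420),interpolation=cv2.INTER_CUBIC),cv2.resize(s[160:260,215:289],(310,420),interpolation=cv2.INTER_CUBIC)])[:,:,::-1])
E
```

```text
[ 0.56896228 -0.09433721  0.18788349] [-0.44080952  0.09976067 -0.85845996] 0.49189016452412754 11.85
w [279.7 215.4] [267 197  26  37 759] [ 0.56309603 -0.09301917  0.078     ]
s [517.8  31.7] [510  16  17  30  53] [-1.52528668  0.30839737  0.078     ]
s [248.8 196.1] [246 189   7  16  79] [ 0.56767317 -0.09282188  0.078     ]
s [278.7 330.8] [270 325  18  12  58] [0.89176138 0.17610561 0.078     ]
```

View pics/c5.png

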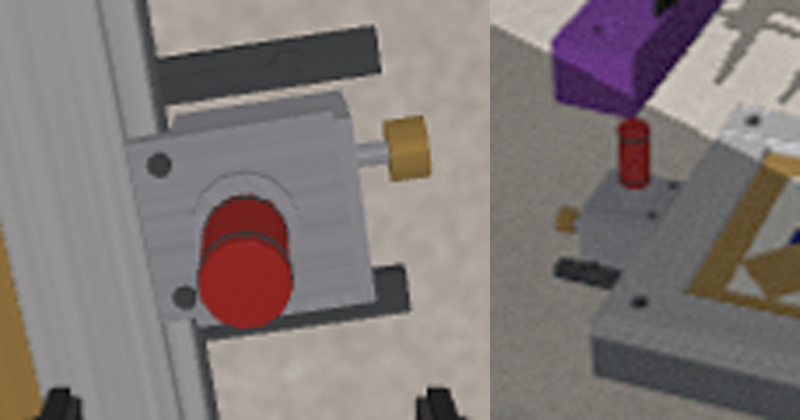

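```bash
python3 - <<'E'
from h import *
st=robot.read_state();v=view("wrist",st)
f=lambda c:(210+c[0]/3.5,140+c[1]/3.5)
a=onz(v,f((246,282)),.098);b=onz(v,f((245.5,222)),.052);print(a,b,(a-b)[:2]/.046)
for z in(.098,.102): print([proj(v,a*[1,1,0]+[0,dy,z]) for dy in(-.01,.01)])
E
```

```text
[ 0.56376751 -0.09255227  0.098     ] [ 0.56320732 -0.09241795  0.052     ] [ 0.01217791 -0.00291987]
[array([294.34795389, 220.82834338]), array([266.21731907, 220.31176631])]
[array([294.54659809, 222.65648685]), array([266.01182749, 222.13332601])]
```

```bash
python3 - <<'E'
from h import *
v=view("scene")
print(proj(v,(.5622,-.3174,.08)),"seen 179,170.8")
for z in(.078,.082):print(proj(v,(.5635,-.0925,z)),"seen 248.8,196.1")
E
```

```text
[179.44791995 170.66129445] seen 179,170.8
[249.81091718 195.33047378] seen 248.8,196.1
[249.77048866 194.00084494] seen 248.8,196.1
```

Height agrees: the knob is at about 0.076–0.078 m, so the pin is home. I'm handing in.

```bash
python3 -c "
from rig import robot
print(robot.close_job(), robot.read_state()['t'])"
```

```text
the job is handed in; nothing more can be done
the job is handed in; nothing more can be done
```

The taper pin is in lug and bush with its collar down on the lug, and the job is handed in at about 12 s of the 72 s allowed; no verdict was reported.

**What I did:** I drew the red-knobbed pin from the middle hole of the rack. The wrist camera showed part of the bush hole through the lug. It lay about 6 mm off the lug hole's centre towards +y and 2–3 mm towards +x. I entered the nose where the two holes overlap, so no feeling about was needed. I then worked the pin down in small steps while it slid the frame over. I let go once the collar met the lug.

**Last checks:**
- **Forces:** the highest readings after each step were about 6 N sideways and 6 N downwards. I had no direct reading of the pin against the bush or frame.
- **Seating:** the tool stopped at 0.0636 m, against 0.0637 m expected for a seated pin. The scene camera puts the knob at 0.078 m or slightly lower, which agrees with the pin being home.
- **Upright:** the tilt measured about 0.012 rad in the wrist view.
- **Frame:** it looks flat in the pictures, but I did not measure its height or angle. I also did not measure how well the pin is centred in the lug hole.
- **Other things on the table:** I did not re-measure the dowels and bystanders. The gripper met nothing that I noticed.

**Disagreement:** the wrist and scene cameras differ by about 4 mm in the knob's x if its height is taken as exactly 78 mm. I put this down to blob-centre bias, and treated the knob-top and collar fit, which puts it at 0.5635 m, as the better figure.

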